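# Hold the cap bin open and let its lid down quietly

### The arm

A 6-joint arm with a two-finger parallel gripper is mounted at the origin on the work surface. World frame = base frame: x ahead of the robot, y to its left, z up, the work surface at z = 0. Lengths are in m, angles in degrees, forces in N, time in s.
With the tool pointing down it reaches from about 0.4 to 0.825 m from the base axis. Payload 7 kg.
Tool frame: the origin (TCP) lies at the very end of the fingers, on their centre line; the grasp point (between the pads) lies hold_point_z behind it (hold_point_z is the distance from the TCP to the grasp point, in m); z points along the fingers, y is the direction in which the jaws open and shut (so a half turn about z gives the same grasp; the last joint's range is limited). The gripper opens to 88 mm and grips with 3 to 60 N. Pads are 19 mm wide; open, the fingers measure 130 mm over their backs; the gripper's body (78 mm by 193 mm) begins 47 mm behind the grasp point.
Start: joints at [-48.982, 20.546, 0.682, 0, -70.136, -16.507], TCP at [0.28, -0.614, 0.227] pointing down, gripper open.
Joint ranges: [-176.03, 176.03], [-82.01, 121.73], [-58.28, 71.71], [-173.87, 95.51], [-174.79, -0.11], [-173.66, 173.66]. Speed limits (degrees/s): [136.94, 136.94, 172.46, 180, 180, 180].

### API

Orientations are given as [roll, pitch, yaw] about the fixed x, y, z axes, in that order (R = Rz(yaw) Ry(pitch) Rx(roll)).
In Python, from plant import get_obs, snapshot, close_job, hold_point_z gives the robot as it stands. The module is installed in compiled form; this text tells all that it offers.
- The arm moves only by the tool jog_arm, never from a script. Its argument "commands" is a list of rows, each a list of 4 numbers: the shift along the world's x, y, z in mm, then the turn about the world's z in degrees. In form: [[x, y, z, turn], ...]. A call has exactly 10 rows; each row shifts and turns the commanded pose from where the row before left it; what a row does not reach is not made up. A row lasts 1/12 s, in which the tool goes at most 41.7 mm and 7.16 degrees, less where a joint would pass 70% of its speed; a pose out of reach is approached as far as the arm can. A call is refused whole if a number of a shift passes 41.7 or a number of a turn 7.16, either way. A call with a gripper value outside its range is refused whole. "fingers" is the finger opening in mm, from 0 to 87.6, set as the call begins (left out, the last holds). The fingers move at their own pace and stop on an object; the grip force is fixed at half the most. Time passes only in rows, so rows that do not move let the fingers close, or fill a call up. It gives the time, the measured TCP pose, the force and the opening at its end, in the units of the state.
- get_obs(): the state, without advancing time (a new reading comes with each control period).
- snapshot(name): name is "side" or "top"; returns a dict with "image" (384x512x3 uint8, red, green, blue), "fov_y" (degrees; the focal length in pixels is half the picture's height over the tangent of half this angle, whatever the lens; pixels are square), "cx", "cy" (the principal point, pixels), "dist_coeffs" ([k1, k2, p1, p2, k3] as OpenCV has them; the pictures are not rectified), "rvec" (rotation vector, rad) and "tvec" (3), from world to camera coordinates, as OpenCV has them. Camera axes: x right, y down, z forward; pixel columns grow to the right and rows downward; lengths in m; the calibration is good to about 2 mm. A picture is of the moment at which its call begins. There is no depth.
- close_job(): hands the job in, once; it reports no verdict.
The state is a dict: "clock": time; "joint_pos": joint angles; "qvel": joint speeds; "tau": joint torques, N m; "tool_pos": TCP position; "orientation": TCP orientation; "force": force on the tool from outside, world axes, zero at the start; "moment": the same for the moment, N m; "opening": finger opening in m.
Only numpy, scipy, OpenCV 4.12 (cv2) and the standard library are available. Lean on these libraries where they do the work, as an engineer would, in place of code of your own. Each camera call takes 0.05 s, during which the arm holds its last target.

### The job

I am coming over with both hands full of bottle caps: with your fingertips press down the pedal of the red-lidded bin until its lid stands fully open, and hold it open for a good three seconds while I tip them in. Then let the pedal up slowly, over two seconds or so, staying on it until the lid is shut, so that the lid does not slam. Work the bin by its pedal alone, without touching the lid or lifting, tipping or dragging the bin, leave the black-lidded bin shut, and leave everything else on the bar as it stands.

Things in the scene. Friction and masses are not known exactly. Their poses are not given: they have to be found in the camera images.
- cap_bin: the bin to use: a round counter-top pedal bin of brushed steel with a RED domed lid, 176 mm across and 168 mm high, 2.6 kg, standing loose on a black plinth 48 mm high. Origin at the centre of its underside, z up; its front (the pedal side) looks along its own -x, the hinge post of the lid (reaching 128 mm from the bin's centre) is at +x
- cap_lid (a joint): angle of the red lid in rad: 0 shut, about 1.25 fully open. It hinges at the rear of the bin, 156 mm above the bar, swings up and back, and is linked to the pedal by a push rod: it opens about 5 times the pedal's angle. No spring or damper: it falls shut by its own weight, and takes the pedal up with it, when the pedal is let go
- cap_pedal (a joint): angle of that bin's pedal in rad: 0 up (lid shut), 0.26 down on its stop (lid fully open). It pivots about a level line through the bin's axis, 26 mm above the bar
- cap_pedal_pad (a point): centre of the top face of that pedal's foot pad: a black-topped steel plate, 66 mm wide (across the bin's front), 46 mm deep, 5 mm thick, at rest about 56 mm above the bar and 150 mm from the bin's axis, so 62 mm in front of its wall. Fully pressed it lies 39 mm lower and 2 mm farther out. It needs some 7 to 12 N at the start of the stroke and only 1 to 3 N when the lid is up
- cork_bin: the other bin, for corks: alike in every way but with a BLACK lid; stays shut. Origin and axes as the first
- cork_lid (a joint): angle of the black lid in rad: 0 shut
- cork_pedal_pad (a point): centre of the top face of the black-lidded bin's pedal pad (to be left alone)
- chalk: blue cue chalk cube, 23 mm; origin under its centre
- coasters: block of round cork coasters, 90 mm across, 22 mm high; origin under its centre
- beer: capped amber beer bottle, 60 mm across, 190 mm high; origin under its centre
- soda_can: green drinks can, 66 mm across, 122 mm high; origin under its centre
- shaker: steel cocktail shaker, 84 mm across, 197 mm high; origin under its centre
- tumbler: clear glass tumbler, 80 mm across, 95 mm high; origin under its centre
- olives: green glass jar with a black cap, 72 mm across, 105 mm high; origin under its centre

How it is judged:
By the outcome, as a careful person would: the job done as asked, in the order asked, and still so for the second after the job is handed in, with the robot touching nothing.
It also fails if it takes over 54 s, if anything falls off the work surface, if the arm or the gripper's body presses on something with over 40 N, if the wrist force passes 120 N, or if a joint passes its speed limit or range.

## Working session

There is one attempt and no reset: what is moved stays moved. The work goes in short steps, Python scripts to look and compute and a tool call to move; the robot and the scene stay as the last step left them, time stands still between calls to the robot, and variables do not carry over. Pictures are saved under pics/ and viewed, and the job is handed in when it is done.

Besides the shell and the picture viewer there is one more tool, called after ">>>" as a command line: name --pt "numbers of a row" for each row, then --argument value for the rest. jog_arm: Moves the arm, as the interface text tells. Its arguments: {"type":"object","properties":{"commands":{"type":"array","items":{"type":"array","items":{"type":"number"}}},"fingers":{"type":"number"}},"required":["commands"]}

```bash
mkdir -p pics; python3 - <<'E'
from plant import get_obs, snapshot, hold_point_z
import cv2,pickle
print(hold_point_z, get_obs())
for n in("side","top"):
    s=snapshot(n); pickle.dump(s,open(f"pics/{n}0.pkl","wb"))
    cv2.imwrite(f"pics/{n}0.png",s["image"][:,:,::-1])
    print({k:v for k,v in s.items() if k!="image"})
E
```

```text
0.0188 {'clock': 0.0, 'joint_pos': array([-4.89833593e+01,  2.05917360e+01,  6.32675685e-01, -2.04613019e-02,
       -7.01383476e+01, -1.65066815e+01]), 'qvel': array([ 0.00964352, -0.03174488, -0.03324625,  0.07630164, -0.08194194,
        0.09565771]), 'tau': array([ 1.07157219e-03, -5.82715917e+01,  2.93065041e+01,  6.99700803e+00,
        7.05625236e-03, -1.87296123e-04]), 'tool_pos': array([ 0.27977798, -0.61371964,  0.22560991]), 'orientation': array([ 1.79901141e+02, -9.23685748e-03, -1.55497001e+02]), 'force': array([-0.60737229,  0.51151438,  0.28607211]), 'moment': array([0.03131761, 0.02966064, 0.00032421]), 'opening': 0.08744185848641188}
{'fov_y': 44.658600287802166, 'cx': 258.641219514847, 'cy': 196.86481893275445, 'dist_coeffs': array([0.04904717, 0.        , 0.        , 0.        , 0.        ]), 'rvec': array([ 0.13996071, -2.915238  ,  1.0681365 ]), 'tvec': array([0.57460293, 0.11597001, 1.7967911 ])}
{'fov_y': 43.12241888997386, 'cx': 255.31234029907503, 'cy': 182.01404395134205, 'dist_coeffs': array([-0.0972493,  0.       ,  0.       ,  0.       ,  0.       ]), 'rvec': array([ 2.20606452, -1.99493945,  0.22135964]), 'tvec': array([-0.03560139,  0.59021637,  1.68713518])}
```

View pics/side0.png

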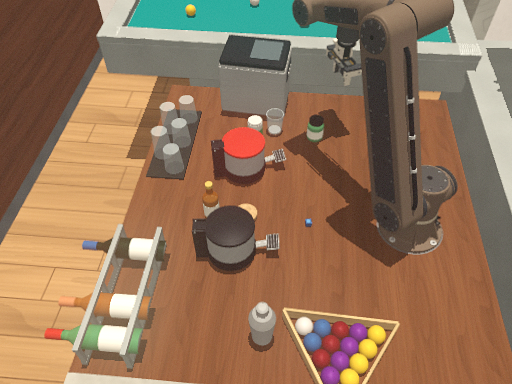

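View pics/top0.png

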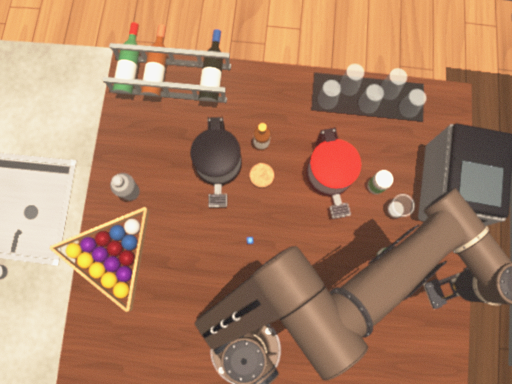

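The side view shows the red bin at about (243,150), with its pedal at (278,157). In the top view the lid is at (335,165) and the pedal at (340,211), which points towards the robot. The gripper is clear of it on the right.

```bash
cat > h.py <<'E'
import numpy as np,cv2
def K(s):
    f=s["image"].shape[0]/2/np.tan(np.radians(s["fov_y"]/2)); return np.array([[f,0,s["cx"]],[0,f,s["cy"]],[0,0,1]])
def ray(s,uv):
    n=cv2.undistortPoints(np.array([[uv]],float),K(s),s["dist_coeffs"])[0,0]
    R=cv2.Rodrigues(s["rvec"])[0]; return -R.T@s["tvec"], R.T@np.array([n[0],n[1],1])
def onz(s,uv,z):
    c,d=ray(s,uv); return c+d*(z-c[2])/d[2]
def tri(s1,u1,s2,u2):
    c1,d1=ray(s1,u1);c2,d2=ray(s2,u2)
    t=np.linalg.lstsq(np.c_[d1,-d2],c2-c1,rcond=None)[0]
    a=c1+t[0]*d1;b=c2+t[1]*d2; return (a+b)/2,np.linalg.norm(a-b)
def proj(s,p): return cv2.projectPoints(np.array([p],float),s["rvec"],s["tvec"],K(s),s["dist_coeffs"])[0][0,0]
E
python3 - <<'E'
import pickle,cv2,numpy as np
from h import *
for n,(x0,y0,w,h) in {"side":(205,115,90,70),"top":(300,125,70,100)}.items():
    im=pickle.load(open(f"pics/{n}0.pkl","rb"))["image"]
    k=8 if n=="side" else 6
    cv2.imwrite(f"pics/{n}c.png",cv2.resize(im[y0:y0+h,x0:x0+w,::-1],None,fx=k,fy=k,interpolation=cv2.INTER_CUBIC))
S=pickle.load(open("pics/side0.pkl","rb"));T=pickle.load(open("pics/top0.pkl","rb"))
for s,n in((S,'s'),(T,'t')):
    hsv=cv2.cvtColor(s["image"],cv2.COLOR_RGB2HSV)
    m=(((hsv[...,0]<5)|(hsv[...,0]>174))&(hsv[...,1]>190)&(hsv[...,2]>120)).astype(np.uint8)
    c=max(cv2.findContours(m,0,2)[0],key=cv2.contourArea); e=cv2.fitEllipse(c); print(n,e,onz(s,e[0],.16))
E
```

```text
Traceback (most recent call last):
cv2.error: OpenCV(4.12.0) /io/opencv/modules/imgproc/src/shapedescr.cpp:361: error: (-201:Incorrect size of input array) There should be at least 5 points to fit the ellipse in function 'fitEllipseNoDirect'
```

View pics/sidec.png

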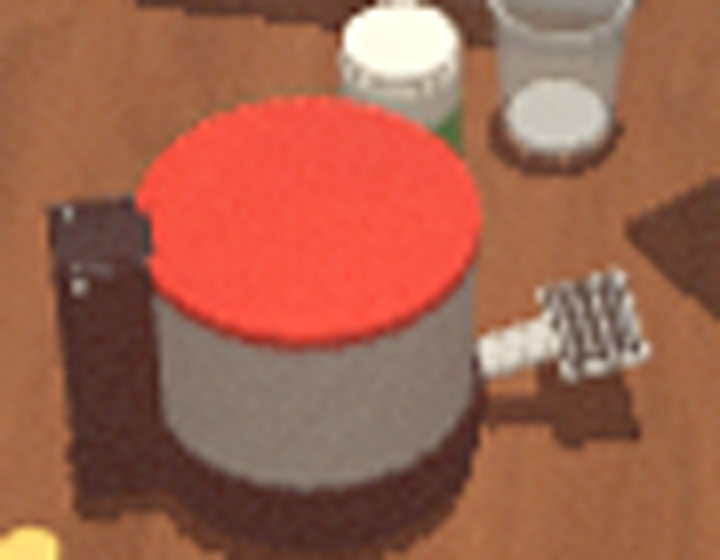

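View pics/topc.png

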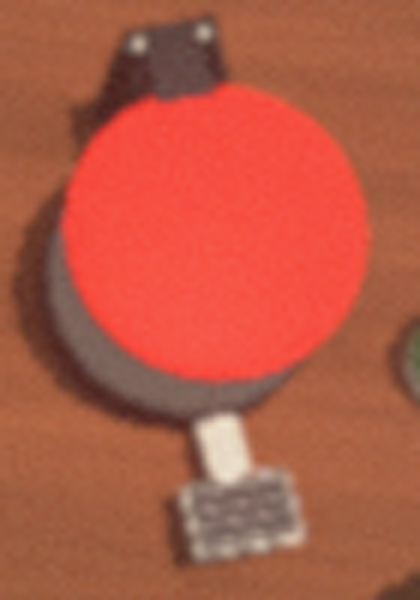

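```bash
python3 - <<'E'
import pickle,cv2,numpy as np
from h import *
S=pickle.load(open("pics/side0.pkl","rb"));T=pickle.load(open("pics/top0.pkl","rb"))
E={}
for s,n in((S,'s'),(T,'t')):
    hsv=cv2.cvtColor(s["image"],cv2.COLOR_RGB2HSV)
    m=(((hsv[...,0]<6)|(hsv[...,0]>174))&(hsv[...,1]>170)&(hsv[...,2]>120)).astype(np.uint8)
    c=max(cv2.findContours(m,0,1)[0],key=cv2.contourArea); e=cv2.fitEllipse(c); E[n]=e[0]; print(n,e,[onz(s,e[0],z) for z in(.155,.21)])
print("lid tri",tri(S,E['s'],T,E['t']))
f=lambda p,k,o:(p[0]/k+o[0]-.5,p[1]/k+o[1]-.5)
sp=f((593,325),8,(205,115));tp=f((241.5,514.5),6,(300,125))
print("pad tri",sp,tp,tri(S,sp,T,tp),onz(S,sp,.056),onz(T,tp,.056))
for p in [(178,488),(292,470),(303,540),(193,560)]: print(onz(T,f(p,6,(300,125)),.056))
for p in [(540,290),(622,270),(648,350),(570,378)]: print('s',onz(S,f(p,8,(205,115)),.056))
# hinge post bolts
print("post",onz(T,f((138,43),6,(300,125)),.16),onz(T,f((204,33),6,(300,125)),.16))
E
```

```text
s ((243.0325469970703, 142.30197143554688), (30.06299591064453, 41.92985153198242), 90.57229614257812) [array([ 0.66379583, -0.24542423,  0.155     ]), array([ 0.65546085, -0.18717945,  0.21      ])]
t ((335.5094909667969, 163.2498321533203), (47.751197814941406, 50.93345260620117), 108.5126953125) [array([ 0.66482892, -0.24702534,  0.155     ]), array([ 0.6495262 , -0.23893147,  0.21      ])]
lid tri (array([ 0.66459382, -0.24712184,  0.1536404 ]), np.float64(0.0011925066614748745))
pad tri (278.625, 155.125) (339.75, 210.25) (array([ 0.52027473, -0.28841232,  0.05420002]), np.float64(0.00015446307515167907)) [ 0.52028239 -0.28661634  0.056     ] [ 0.51987715 -0.28810487  0.056     ]
[ 0.53214512 -0.24898397  0.056     ]
[ 0.54988861 -0.31676463  0.056     ]
[ 0.50811282 -0.32594026  0.056     ]
[ 0.48960342 -0.26092947  0.056     ]
s [ 0.55012102 -0.31022269  0.056     ]
s [ 0.50773648 -0.32957686  0.056     ]
s [ 0.49034917 -0.27084614  0.056     ]
s [ 0.52950247 -0.24652169  0.056     ]
post [ 0.77274445 -0.19371261  0.16      ] [ 0.78289317 -0.23178123  0.16      ]
```

The pad centre is at (0.520, -0.288, 0.055). It lies 150 mm from the lid centre (0.6645, -0.247), and the lid is at z 0.154, so both agree with the given sizes. The bin's axis points at about 16°. I'll press 5 mm outward of centre, with the jaw axis across the front, which means a turn of -8.5°.

>>> jog_arm --pt "11 16 0 -0.4" --pt "12 16 0 -0.4" --pt "12 16 0 -0.4" --pt "12 16 0 -0.4" --pt "12 16 0 -0.4" --pt "12 16 0 -0.4" --pt "12 16 0 -0.4" --pt "12 16 0 -0.4" --pt "12 16 0 -0.4" --pt "12 16 0 -0.4" --fingers 0

```text
clock: 0.93
tool_pos: [0.3993, -0.4531, 0.2262]
orientation: [180.0, -0.0, -159.5]
force: [-0.8, 0.1, -0.5]
opening: 0.0261
```

>>> jog_arm --pt "12 17 0 -0.5" --pt "12 17 0 -0.5" --pt "12 17 0 -0.5" --pt "12 17 0 -0.5" --pt "12 17 0 -0.5" --pt "12 17 0 -0.4" --pt "12 17 0 -0.4" --pt "12 17 0 -0.4" --pt "12 17 0 -0.4" --pt "8 11 0 -0.4"

```text
clock: 1.77
tool_pos: [0.5157, -0.2887, 0.2262]
orientation: [180.0, -0.0, -164.0]
force: [0.3, -0.7, -0.1]
opening: 0.0005
```

>>> jog_arm --pt "0 0 -10 0" --pt "0 0 -15 0" --pt "0 0 -15 0" --pt "0 0 -15 0" --pt "0 0 -15 0" --pt "0 0 -15 0" --pt "0 0 -15 0" --pt "0 0 -15 0" --pt "0 0 -10 0" --pt "0 0 0 0"

```text
clock: 2.6
tool_pos: [0.513, -0.29, 0.0987]
orientation: [179.9, -0.2, -164.0]
force: [-0.1, -0.3, 0.1]
opening: 0.0006
```

```bash
python3 - <<'E'
from plant import get_obs, snapshot
import cv2,pickle
o=get_obs();print({k:o[k] for k in("clock","joint_pos","tool_pos","orientation","force","opening")})
s=snapshot("side");im=s["image"][100:190,200:320,::-1];cv2.imwrite("pics/s1.png",cv2.resize(im,None,fx=6,fy=6,interpolation=cv2.INTER_CUBIC))
E
```

```text
{'clock': 2.6, 'joint_pos': array([-1.05035446e+01,  1.91687845e+01, -1.95805118e+01, -4.30527064e-02,
       -5.15155761e+01, -6.34981482e+01]), 'tool_pos': array([ 0.51299534, -0.28995333,  0.09872155]), 'orientation': array([ 179.85175426,   -0.22206358, -164.02827525]), 'force': array([-0.05539474, -0.27783198,  0.12443909]), 'opening': 0.0006445751933605076}
```

View pics/s1.png

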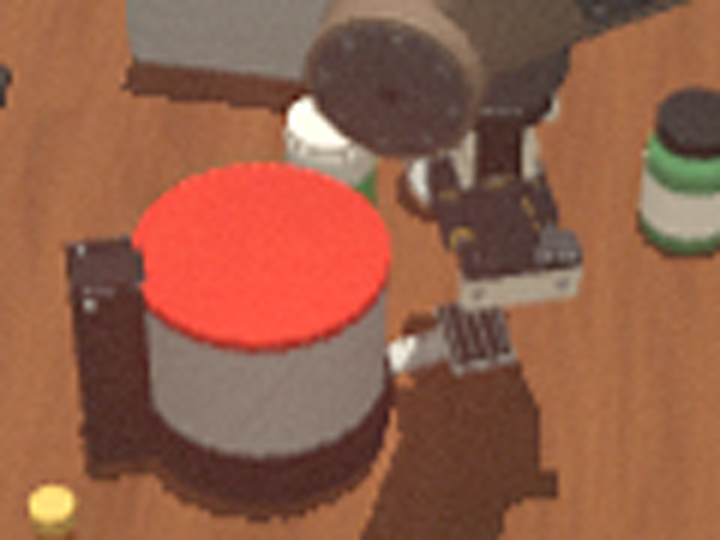

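```bash
python3 - <<'E'
from plant import get_obs, snapshot
import cv2,pickle
from h import *
o=get_obs()
for n,(x0,y0,x1,y1) in {"top":(280,110,440,240),"side":(200,60,340,200)}.items():
    s=snapshot(n);im=s["image"].copy()[:,:,::-1]
    k=5 if n=="top" else 4
    im=cv2.resize(im[y0:y1,x0:x1],None,fx=k,fy=k,interpolation=cv2.INTER_CUBIC)
    for dz in (0,.066,.15,.25):
        p=proj(s,o["tool_pos"]+[0,0,dz]); q=tuple(int(v) for v in ((p-[x0,y0])*k)); cv2.circle(im,q,4,(255,255,0),-1); print(n,dz,p,q)
    cv2.imwrite(f"pics/{n}2.png",im)
E
```

```text
top 0 [342.42823858 209.98087675] (312, 499)
top 0.066 [345.91722388 206.85049081] (329, 484)
top 0.15 [350.77275782 202.49074689] (353, 462)
top 0.25 [357.25902039 196.6608302 ] (386, 433)
side 0 [280.56965707 146.98461395] (322, 347)
side 0.066 [281.15088629 135.07426218] (324, 300)
side 0.15 [281.93995702 118.94510647] (327, 235)
side 0.25 [282.96010301  98.16023428] (331, 152)
```

View pics/top2.png

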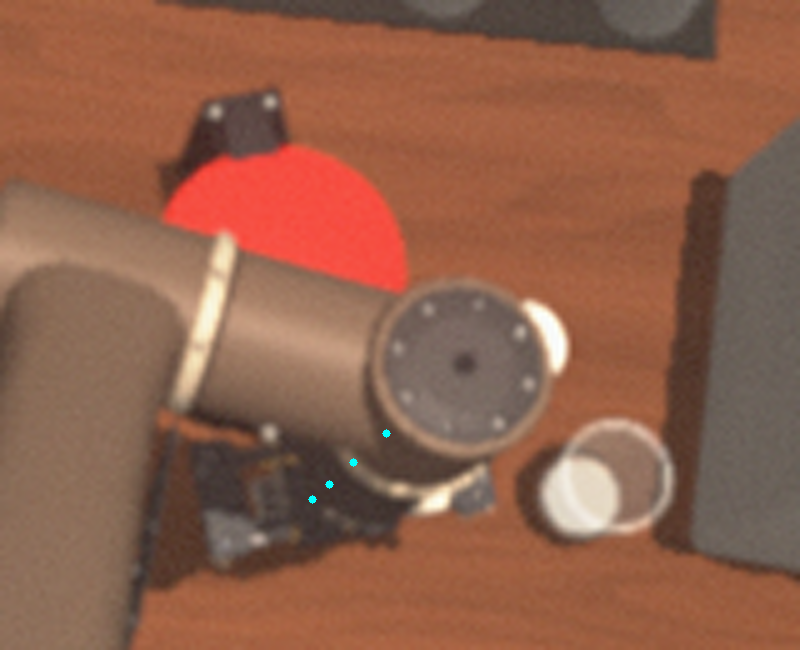

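View pics/side2.png

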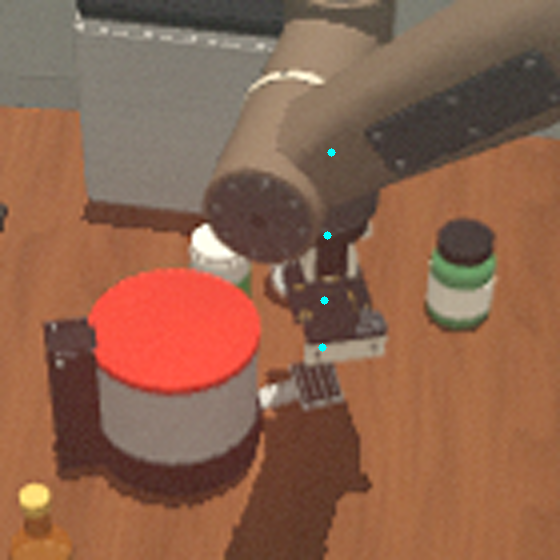

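The arm's tube and flange stay outboard of the lid's swing. The body's 193 mm side runs across the bin's front, as planned, and the side view shows about 25 mm clear to the wall. The fingertips are above the pad. Now I'll descend to just above it.

>>> jog_arm --pt "0 0 -5 0" --pt "0 0 -5 0" --pt "0 0 -5 0" --pt "0 0 -5 0" --pt "0 0 -4 0" --pt "0 0 -4 0" --pt "0 0 -4 0" --pt "0 0 -3 0" --pt "0 0 -2 0" --pt "0 0 0 0"

```text
clock: 3.58
tool_pos: [0.5147, -0.2901, 0.064]
orientation: [180.0, -0.0, -164.0]
force: [-0.5, 0.1, 0.3]
opening: 0.0008
```

>>> jog_arm --pt "0 0 -1 0" --pt "0 0 -1 0" --pt "0 0 -1 0" --pt "0 0 -1 0" --pt "0 0 -1 0" --pt "0 0 -1 0" --pt "0 0 -1 0" --pt "0 0 -1 0" --pt "0 0 0 0" --pt "0 0 0 0"

```text
clock: 4.42
tool_pos: [0.515, -0.2902, 0.0568]
orientation: [-180.0, 0.0, -164.0]
force: [-1.9, 0.5, 2.9]
opening: 0.0004
```

```bash
python3 - <<'E'
from plant import get_obs, snapshot
import cv2
o=get_obs();print({k:o[k] for k in("clock","tool_pos","force")})
s=snapshot("side");im=s["image"][90:190,200:320,::-1];cv2.imwrite("pics/s3.png",cv2.resize(im,None,fx=6,fy=6,interpolation=cv2.INTER_CUBIC))
E
```

```text
{'clock': 4.4167, 'tool_pos': array([ 0.51503409, -0.29019337,  0.05682199]), 'force': array([-1.94464248,  0.53132104,  2.93623274])}
```

View pics/s3.png

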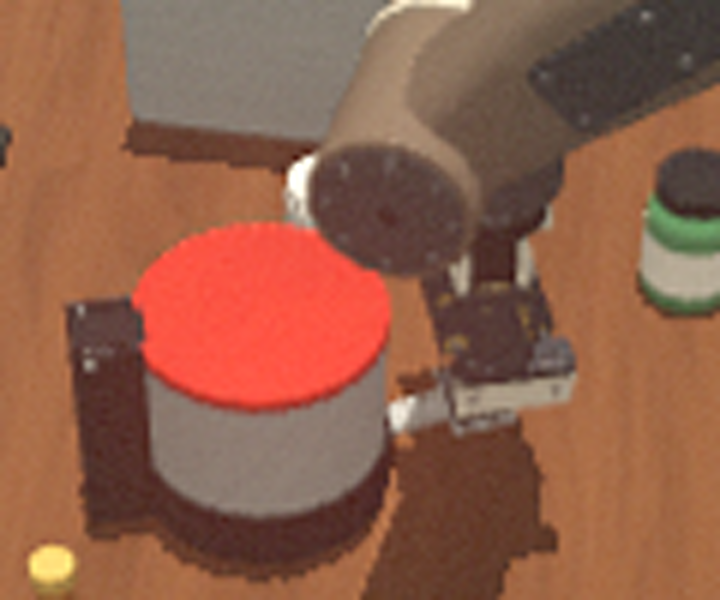

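Contact at z 0.057, which fits the pad height. Starting to press slowly.

>>> jog_arm --pt "0 0 -1 0" --pt "0 0 -1 0" --pt "0 0 -1 0" --pt "0 0 -1 0" --pt "0 0 -1 0" --pt "0 0 -1 0" --pt "0 0 -1 0" --pt "0 0 -1 0" --pt "0 0 -1 0" --pt "0 0 -1 0"

```text
clock: 5.3
tool_pos: [0.514, -0.2905, 0.0467]
orientation: [180.0, -0.1, -164.0]
force: [-3.5, -2.1, 5.9]
opening: 0.0005
```

```bash
python3 - <<'E'
from plant import get_obs, snapshot
import cv2
o=get_obs();print({k:o[k] for k in("clock","tool_pos","force")})
s=snapshot("side");im=s["image"][70:190,200:320,::-1];cv2.imwrite("pics/s4.png",cv2.resize(im,None,fx=5,fy=5,interpolation=cv2.INTER_CUBIC))
E
```

```text
{'clock': 5.3, 'tool_pos': array([ 0.51404518, -0.29045153,  0.04671228]), 'force': array([-3.47117783, -2.12757966,  5.87933628])}
```

View pics/s4.png

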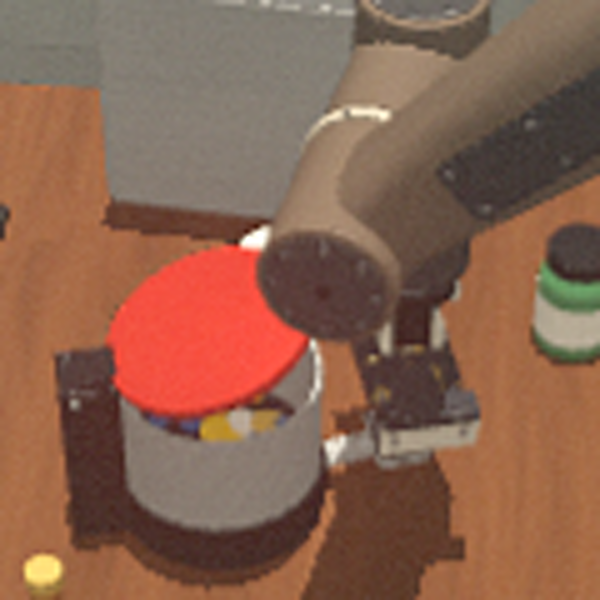

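The side view shows the lid opening cleanly with the tip on the pad, and nothing else near. Continuing, with a slight outward follow.

>>> jog_arm --pt "-0.2 -0.1 -1 0" --pt "-0.2 -0.1 -1 0" --pt "-0.2 -0.1 -1 0" --pt "-0.2 0 -1 0" --pt "-0.2 0 -1 0" --pt "-0.2 0 -1 0" --pt "-0.1 0 -1 0" --pt "-0.1 0 -1 0" --pt "-0.1 0 -1 0" --pt "-0.1 0 -1 0"

```text
clock: 6.18
tool_pos: [0.5131, -0.2907, 0.0366]
orientation: [-180.0, -0.0, -164.0]
force: [-2.2, -2.9, 4.0]
opening: 0.0
```

>>> jog_arm --pt "-0.1 0 -1 0" --pt "-0.1 0 -1 0" --pt "-0.1 0 -1 0" --pt "0 0 -1 0" --pt "0 0 -1 0" --pt "0 0 -1 0" --pt "0 0 -1 0" --pt "0 0 -1 0" --pt "0 0 -1 0" --pt "0 0 -1 0"

```text
clock: 7.02
tool_pos: [0.5132, -0.2904, 0.0264]
orientation: [-180.0, 0.0, -164.0]
force: [-1.3, -2.3, 3.8]
opening: 0.0005
```

>>> jog_arm --pt "0 0 -0.7 0" --pt "0 0 -0.7 0" --pt "0 0 -0.7 0" --pt "0 0 -0.6 0" --pt "0 0 -0.6 0" --pt "0 0 -0.6 0" --pt "0 0 -0.6 0" --pt "0 0 -0.5 0" --pt "0 0 0 0" --pt "0 0 0 0"

```text
clock: 7.85
tool_pos: [0.5132, -0.2904, 0.0215]
orientation: [-180.0, 0.0, -164.0]
force: [-0.7, 0.1, 2.9]
opening: 0.0005
```

```bash
python3 - <<'E'
from plant import get_obs, snapshot
import cv2
o=get_obs();print({k:o[k] for k in("clock","tool_pos","force")})
s=snapshot("side");im=s["image"][70:190,200:320,::-1];cv2.imwrite("pics/s5.png",cv2.resize(im,None,fx=5,fy=5,interpolation=cv2.INTER_CUBIC))
E
```

```text
{'clock': 7.85, 'tool_pos': array([ 0.51324832, -0.29038819,  0.02152809]), 'force': array([-0.66694573,  0.07447862,  2.89473995])}
```

View pics/s5.png

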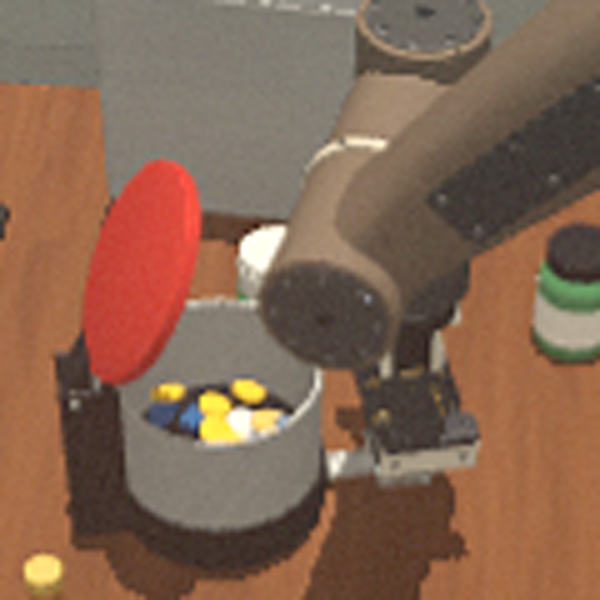

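The lid is well up, with a few mm of stroke left. Creeping to the stop.

>>> jog_arm --pt "0 0 -0.5 0" --pt "0 0 -0.5 0" --pt "0 0 -0.5 0" --pt "0 0 -0.5 0" --pt "0 0 -0.5 0" --pt "0 0 -0.5 0" --pt "0 0 -0.3 0" --pt "0 0 -0.2 0" --pt "0 0 0 0" --pt "0 0 0 0"

```text
clock: 8.73
tool_pos: [0.5133, -0.2904, 0.0181]
orientation: [-180.0, 0.0, -164.0]
force: [1.6, 0.2, 2.0]
opening: 0.0003
```

>>> jog_arm --pt "0 0 -0.3 0" --pt "0 0 -0.3 0" --pt "0 0 -0.3 0" --pt "0 0 -0.3 0" --pt "0 0 -0.3 0" --pt "0 0 0 0" --pt "0 0 0 0" --pt "0 0 0 0" --pt "0 0 0 0" --pt "0 0 0 0"

```text
clock: 9.57
tool_pos: [0.5131, -0.2905, 0.0165]
orientation: [180.0, -0.0, -164.0]
force: [0.3, 0.9, 2.0]
opening: 0.0002
```

>>> jog_arm --pt "0 0 -0.3 0" --pt "0 0 -0.3 0" --pt "0 0 -0.3 0" --pt "0 0 -0.3 0" --pt "0 0 -0.3 0" --pt "0 0 0 0" --pt "0 0 0 0" --pt "0 0 0 0" --pt "0 0 0 0" --pt "0 0 0 0"

```text
clock: 10.4
tool_pos: [0.5132, -0.2905, 0.0157]
orientation: [-180.0, 0.0, -164.0]
force: [-0.4, 1.8, 8.1]
opening: 0.0005
```

```bash
python3 - <<'E'
from plant import get_obs, snapshot
import cv2
o=get_obs();print({k:o[k] for k in("clock","tool_pos","force")})
s=snapshot("side");im=s["image"][70:190,200:320,::-1];cv2.imwrite("pics/s6.png",cv2.resize(im,None,fx=5,fy=5,interpolation=cv2.INTER_CUBIC))
E
```

```text
{'clock': 10.4, 'tool_pos': array([ 0.5132205 , -0.29053939,  0.01572311]), 'force': array([-0.36957917,  1.76802508,  8.10642091])}
```

View pics/s6.png

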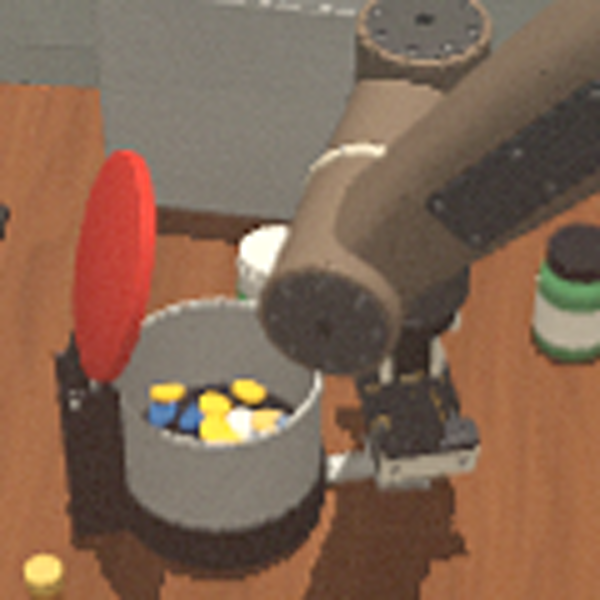

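Force has risen to 8 N while z stalls, so the pedal is on its stop and the lid stands steeply back. I'll add slight pressure and hold.

>>> jog_arm --pt "0 0 -0.3 0" --pt "0 0 -0.2 0" --pt "0 0 0 0" --pt "0 0 0 0" --pt "0 0 0 0" --pt "0 0 0 0" --pt "0 0 0 0" --pt "0 0 0 0" --pt "0 0 0 0" --pt "0 0 0 0"

```text
clock: 11.28
tool_pos: [0.5133, -0.2905, 0.0156]
orientation: [-180.0, 0.0, -164.0]
force: [-2.0, 1.9, 11.2]
opening: 0.0004
```

>>> jog_arm --pt "0 0 0 0" --pt "0 0 0 0" --pt "0 0 0 0" --pt "0 0 0 0" --pt "0 0 0 0" --pt "0 0 0 0" --pt "0 0 0 0" --pt "0 0 0 0" --pt "0 0 0 0" --pt "0 0 0 0"

```text
clock: 12.12
tool_pos: [0.5133, -0.2905, 0.0156]
orientation: [-180.0, 0.0, -164.0]
force: [-1.6, 1.7, 11.4]
opening: 0.0006
```

>>> jog_arm --pt "0 0 0 0" --pt "0 0 0 0" --pt "0 0 0 0" --pt "0 0 0 0" --pt "0 0 0 0" --pt "0 0 0 0" --pt "0 0 0 0" --pt "0 0 0 0" --pt "0 0 0 0" --pt "0 0 0 0"

```text
clock: 12.95
tool_pos: [0.5133, -0.2905, 0.0155]
orientation: [-180.0, 0.0, -164.0]
force: [-1.8, 1.8, 11.9]
opening: 0.0007
```

>>> jog_arm --pt "0 0 0 0" --pt "0 0 0 0" --pt "0 0 0 0" --pt "0 0 0 0" --pt "0 0 0 0" --pt "0 0 0 0" --pt "0 0 0 0" --pt "0 0 0 0" --pt "0 0 0 0" --pt "0 0 0 0"

```text
clock: 13.78
tool_pos: [0.5133, -0.2905, 0.0156]
orientation: [-180.0, 0.0, -164.0]
force: [-1.1, 2.9, 11.4]
opening: 0.0004
```

>>> jog_arm --pt "0 0 0 0" --pt "0 0 0 0" --pt "0 0 0 0" --pt "0 0 0 0" --pt "0 0 0 0" --pt "0 0 0 0" --pt "0 0 0 0" --pt "0 0 0 0" --pt "0 0 0 0" --pt "0 0 0 0"

```text
clock: 14.62
tool_pos: [0.5133, -0.2906, 0.0156]
orientation: [-180.0, 0.0, -164.0]
force: [-0.5, 2.0, 11.8]
opening: 0.0
```

```bash
python3 - <<'E'
from plant import get_obs, snapshot
import cv2
o=get_obs();print({k:o[k] for k in("clock","tool_pos","force")})
s=snapshot("side");im=s["image"][70:190,200:320,::-1];cv2.imwrite("pics/s7.png",cv2.resize(im,None,fx=5,fy=5,interpolation=cv2.INTER_CUBIC))
E
```

```text
{'clock': 14.6167, 'tool_pos': array([ 0.5132819 , -0.29055717,  0.01558973]), 'force': array([-0.48073152,  2.00532122, 11.76399604])}
```

View pics/s7.png

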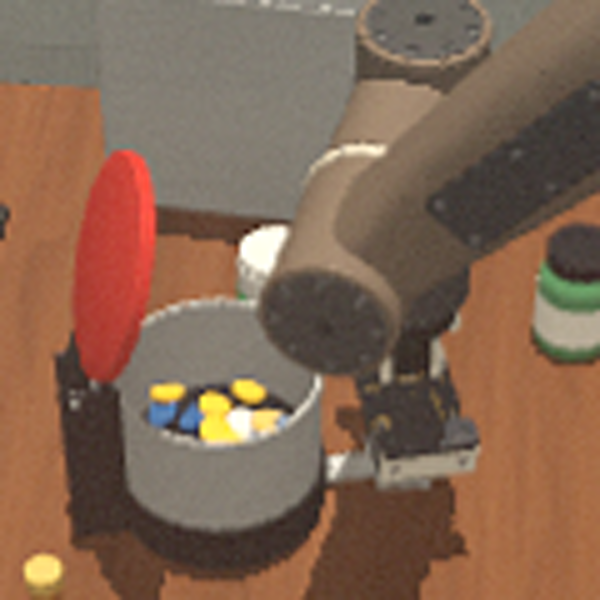

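Unchanged after 4.2 s of firm hold. Letting up slowly.

>>> jog_arm --pt "0 0 0.8 0" --pt "0 0 1.6 0" --pt "0 0 1.6 0" --pt "0 0 1.6 0" --pt "0 0 1.6 0" --pt "0 0 1.6 0" --pt "0 0 1.6 0" --pt "0 0 1.6 0" --pt "0 0 1.6 0" --pt "0 0 1.6 0"

```text
clock: 15.5
tool_pos: [0.5127, -0.2904, 0.0298]
orientation: [180.0, -0.0, -164.0]
force: [-2.8, -0.1, 3.0]
opening: 0.0004
```

>>> jog_arm --pt "0.1 0 1.6 0" --pt "0.1 0 1.6 0" --pt "0.1 0 1.6 0" --pt "0.1 0 1.6 0" --pt "0.1 0 1.6 0" --pt "0.1 0 1.6 0" --pt "0.1 0 1.6 0" --pt "0.1 0 1.6 0" --pt "0.2 0.1 1.6 0" --pt "0.2 0.1 1.6 0"

```text
clock: 16.33
tool_pos: [0.5143, -0.2902, 0.046]
orientation: [180.0, -0.0, -164.0]
force: [-3.9, 0.6, 5.2]
opening: 0.0005
```

>>> jog_arm --pt "0.2 0.1 1.4 0" --pt "0.2 0 1.4 0" --pt "0.2 0 1.3 0" --pt "0.2 0 1.2 0" --pt "0.2 0 1.1 0" --pt "0.1 0 1.0 0" --pt "0.1 0 0.9 0" --pt "0.1 0 0.8 0" --pt "0.1 0 0.7 0" --pt "0 0 0.5 0"

```text
clock: 17.17
tool_pos: [0.5161, -0.2899, 0.0565]
orientation: [-180.0, 0.0, -164.0]
force: [-2.9, 2.6, 5.2]
opening: 0.0006
```

>>> jog_arm --pt "0 0 0.3 0" --pt "0 0 0.3 0" --pt "0 0 0.3 0" --pt "0 0 0.3 0" --pt "0 0 0.2 0" --pt "0 0 0 0" --pt "0 0 0 0" --pt "0 0 0 0" --pt "0 0 0 0" --pt "0 0 0 0"

```text
clock: 18.0
tool_pos: [0.5157, -0.2902, 0.0574]
orientation: [180.0, -0.0, -164.0]
force: [0.4, 1.1, -0.9]
opening: 0.0005
```

```bash
python3 - <<'E'
from plant import get_obs, snapshot
import cv2
o=get_obs();print({k:o[k] for k in("clock","tool_pos","force")})
s=snapshot("side");im=s["image"][70:190,200:320,::-1];cv2.imwrite("pics/s8.png",cv2.resize(im,None,fx=5,fy=5,interpolation=cv2.INTER_CUBIC))
E
```

```text
{'clock': 18.0, 'tool_pos': array([ 0.51568999, -0.2901935 ,  0.05740075]), 'force': array([ 0.44770797,  1.0609976 , -0.93756661])}
```

View pics/s8.png

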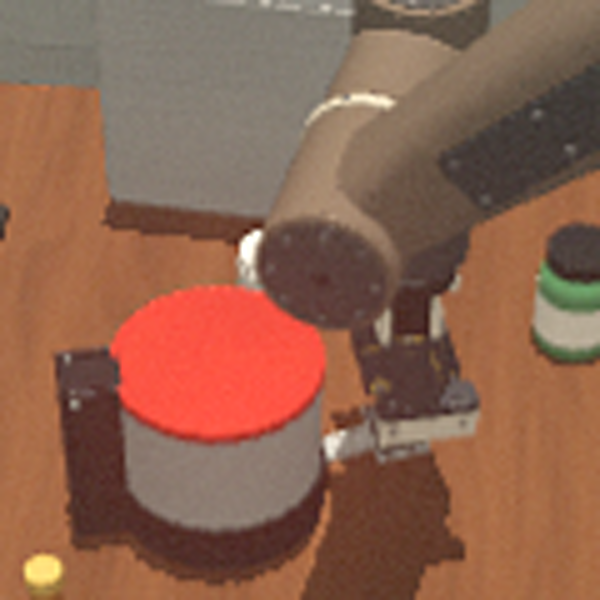

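The lid is shut and the contact force is gone. I'll rise straight up and check.

>>> jog_arm --pt "0 0 0.5 0" --pt "0 0 1 0" --pt "0 0 3 0" --pt "0 0 8 0" --pt "0 0 12 0" --pt "0 0 15 0" --pt "0 0 15 0" --pt "0 0 15 0" --pt "0 0 15 0" --pt "0 0 15 0"

```text
clock: 18.88
tool_pos: [0.5157, -0.2902, 0.1586]
orientation: [-180.0, 0.0, -164.0]
force: [0.5, -1.1, -0.2]
opening: 0.0006
```

>>> jog_arm --pt "0 0 20 0" --pt "0 0 20 0" --pt "0 0 20 0" --pt "-8 -15 0 0" --pt "-12 -16 0 0" --pt "-12 -16 0 0" --pt "-12 -16 0 0" --pt "-12 -16 0 0" --pt "-12 -16 0 0" --pt "-8 -10 0 0"

```text
clock: 19.72
tool_pos: [0.4387, -0.3963, 0.2178]
orientation: [-180.0, 0.0, -164.0]
force: [0.1, -0.3, 0.2]
opening: 0.0003
```

>>> jog_arm --pt "-8 -15 0 0" --pt "-12 -16 0 0" --pt "-12 -16 0 0" --pt "-12 -16 0 0" --pt "-12 -16 0 0" --pt "-12 -16 0 0" --pt "-12 -16 0 0" --pt "-12 -16 0 0" --pt "-8 -10 0 0" --pt "0 0 0 0"

```text
clock: 20.55
tool_pos: [0.3383, -0.5336, 0.2171]
orientation: [-180.0, -0.0, -164.1]
force: [0.5, -0.3, 0.2]
opening: 0.0007
```

```bash
python3 - <<'E'
from plant import get_obs, snapshot
import cv2,pickle
from h import *
o=get_obs();print({k:o[k] for k in("clock","tool_pos","force")})
out=[]
for n in("side","top"):
    s=snapshot(n); a=pickle.load(open(f"pics/{n}0.pkl","rb"))["image"]
    hsv=cv2.cvtColor(s["image"],cv2.COLOR_RGB2HSV)
    m=(((hsv[...,0]<6)|(hsv[...,0]>174))&(hsv[...,1]>170)&(hsv[...,2]>120)).astype(np.uint8)
    c=max(cv2.findContours(m,0,1)[0],key=cv2.contourArea); print(n,cv2.fitEllipse(c))
    d=cv2.absdiff(a,s["image"]).max(2); print((d>40).sum())
    cv2.imwrite(f"pics/{n}9.png",np.vstack([s["image"][:290,:,::-1],cv2.merge([d]*3)[:290]]))
E
```

```text
{'clock': 20.55, 'tool_pos': array([ 0.33832831, -0.53357658,  0.21709229]), 'force': array([ 0.54636282, -0.34391974,  0.20315611])}
side ((242.9961395263672, 142.30014038085938), (30.043397903442383, 42.01747512817383), 90.70049285888672)
11595
top ((335.51458740234375, 163.26760864257812), (47.764198303222656, 50.80800247192383), 108.25496673583984)
18013
```

View pics/side9.png

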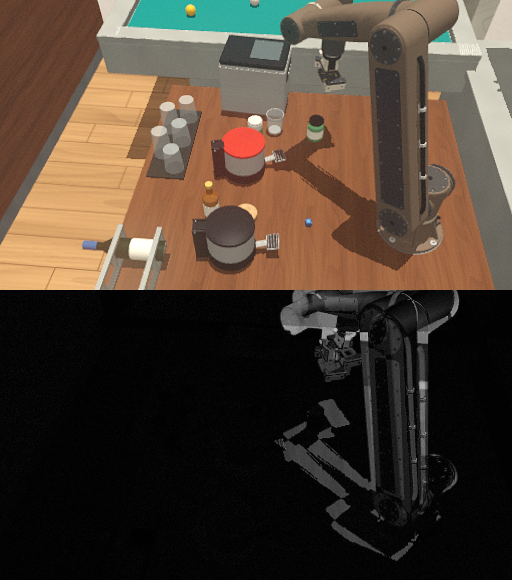

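View pics/top9.png

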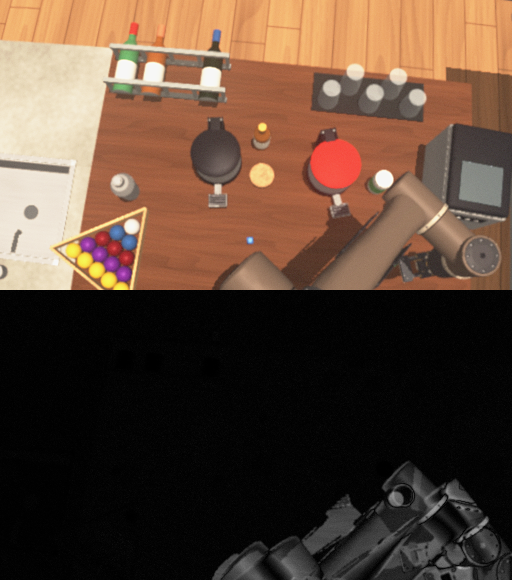

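The images differ only in the arm and its shadow. The lid ellipse is within 0.1 px of its starting centre in both views: red lid at (243,142) in the side view, (335.5,163) in the top view.

```bash
python3 -c "
from plant import close_job
print(close_job())"
```

```text
the job is handed in; nothing more can be done
None
```

I worked the red-lidded bin by its pedal as you asked, and it is shut again. I handed the job in after about 20.6 s on the robot's clock.

- **Opening:** I pressed the pad with closed fingertips until the pedal met its stop. The TCP stalled at z of about 15.6 mm with 8–12 N on it, roughly 41 mm below first contact against the 39 mm you gave.
- **Holding:** I held it there for about 4.2 s. Pictures before and after the hold show the lid in the same fully open position. I judged "fully open" from the stall and those pictures, because I didn't measure the lid's angle.
- **Closing:** I let the pedal up over about 2.5 s, slowing towards the end. There was still about 5 N on the pad just before the lid shut, so it closed under control. Then I lifted off and moved clear.
- **Last checks:** The red lid is within about 0.1 pixel of where it started in both cameras. Comparing with the first pictures, only the arm and its shadow have changed. The black-lidded bin is shut, and the other things in view have not moved. The arm hid the glass tumbler in the last top view, but the side view shows it in place. The wrist force read near zero at the end.

None of the checks failed.

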